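Work a seized clamp knob loose and take out the pin gauge

ROBOT

A 6-joint arm with a two-finger parallel gripper is mounted at the origin on the work surface; the furniture and walls round the work are solid. World frame = base frame: x ahead of the robot, y to its left, z up, the work surface at z = 0. Lengths are in m, angles in rad, forces in N, time in s.
With the tool pointing down it reaches from about 0.3 to 0.775 m from the base axis. Payload 14.6 kg.
Tool frame: the origin (TCP) lies at the very end of the fingers, on their centre line; the grasp point (between the pads) lies 19 mm behind it (robot.grip_point_offset is the distance from the TCP to the grasp point, in m); y points along the fingers, z is the direction in which the jaws open and shut, and the axes are right-handed (so a half turn about y gives the same grasp; the last joint's range is limited). The gripper opens to 85 mm and grips with 20 to 120 N. Pads are 22 mm wide; open, the fingers measure 114 mm over their backs; the gripper's body (76 mm by 85 mm) begins 54 mm behind the grasp point. The pads swing forward as they close: fully open they stand 13 mm farther back than shut.
Start: joints at [1.217, 0.3, 1.521, -0, 1.321, -0.067], TCP at [0.156, 0.528, 0.231] pointing down, gripper open.
Joint ranges: [-3.03, 3.03], [-0.79, 2.21], [0.23, 2.52], [-1.04, 4.18], [0, 3.07], [-2.55, 2.55]. Speed limits (rad/s): [2.22, 2.22, 2.57, 3.14, 3.14, 3.14].

INTERFACE

Orientations are given as a unit quaternion [x, y, z, w].
In Python, from workcell import robot gives the robot as it stands. The module is installed in compiled form; this text tells all that it offers.
- The arm moves only by the tool carry_out, never from a script. Its argument "deltas" is a list of rows, each a list of 7 numbers: the turn, a rotation vector about the tool's x, y, z in degrees, then the shift along the tool's x, y, z in m, then the opening, from 0 (shut) to 1 (fully open). A call has 1 to 5 rows; each row shifts and turns the pose as measured when the row begins, along the tool's axes as they then stand; what a row does not reach is not made up. A row lasts 1/12 s, in which the tool goes at most 41.7 mm and 7.16 degrees, less where a joint would pass 70% of its speed; a pose out of reach is approached as far as the arm can. A call is refused whole if a number of a shift passes 0.0417 or a number of a turn 7.16, either way. A call with a gripper value outside its range is refused whole. The fingers move at their own pace and stop on an object; "squeeze" is the grip in N (left out, the last holds). Time passes only in rows, so rows that do not move let the fingers close. It gives the time, the measured TCP pose, the force and the opening at its end, in the units of the state.
- robot.sense(): the state, without advancing time (a new reading comes with each control period).
- robot.capture(name): name is "scene" or "top" or "wrist"; returns a dict with "pixels" (420x560x3 uint8, red, green, blue), "range_z" (420x560 float32, m along the optical axis (not along the pixel's ray), 0 where there is no reading), "fx", "fy", "cx", "cy" (pixels), "R" (3x3) and "t" (3): a world point X has camera coordinates R X + t. Camera axes: x right, y down, z forward; pixel columns grow to the right and rows downward; lengths in m; the calibration is good to about 2 mm. A picture is of the moment at which its call begins.
- robot.job_done(): hands the job in, once; it reports no verdict.
The state is a dict: "t": time; "qpos": joint angles; "qd": joint speeds; "joint_efforts": joint torques, N m; "position": TCP position; "tool_rot": TCP orientation; "force": force on the tool from outside, world axes, zero at the start; "moment": the same for the moment, N m; "gripper_width": opening from 0.0 (shut) to 1.0 (fully open).
Only numpy, scipy, OpenCV 4.12 (cv2) and the standard library are available. Lean on these libraries where they do the work, as an engineer would, in place of code of your own. Each camera call takes 0.05 s, during which the arm holds its last target. There are 200 camera calls.

TASK

The winged clamp knob on the grey jig has seized: work it loose by rocking it back and forth in small arcs, turning only lightly against each stop you feel so that the jig does not skid on the mat. Once it runs free, swing its clamp arm well clear (counter-clockwise from above), lift the pin gauge out of its cradle and lay it flat in the open-front bin. Leave the tape roll and the stamp where they are.

Things in the scene. Friction and masses are not known exactly. Their poses are not given: they have to be found in the camera images.
- jig: grey clamp jig, a block 170 x 84 x 45 mm standing loose on the mat, 1.2 kg in all. Origin: centre of its underside; x along the block from the knob end (-x) to the cradle end (+x), z up. The knob's axis is at x = -50 mm, y = 0. Only friction holds it: a turning moment above 0.5 Nm (up to 0.9, it varies) or a sideways push above about 5 N makes it skid
- cradle (a point): middle of the gauge's seat, jig frame (50, 0) mm, 61 mm above the mat. Two saddles, 8 mm thick at y = -26 and +26 mm, carry the gauge, with ears 6 mm higher 8 mm either side of it; between the saddles are 44 mm of open space down to the block's top, 16 mm below the seat
- knob_grip (a point): point on the knob's upright axis at gripping height, 107 mm above the mat; x along the wing, towards the clamp arm's tip; z up. The knob is a black upright wing 52 mm long, 12 mm thick, from 83 to 117 mm above the mat (a round collar 26 mm across reaches to 90 mm), on a steel hub 28 mm across
- clamp_tip (a point): end of the steel clamp arm, which turns with the knob: 16 mm wide, 76 to 83 mm above the mat, reaching 100 mm from the knob's axis; closed it lies over the middle of the gauge, 2 mm above it. It is well clear of the gauge when the knob is past 0.65 rad
- knob (a joint): knob turn, rad: 0 closed, positive opens (counter-clockwise from above), end 1.4; drag 0.05 Nm, stays where left. Seized: springy stops (near 10 Nm/rad), unseen, shifting at each reversal, even inwards. Reach each (0.2-0.4 Nm, pause 0.1 s), then reverse; after four (open 0.08..0.36, close -0.34..-0.06, open -0.16..0.12, close -0.48..-0.20) it is free to open; past 0.45 it is surely free
- jig_nose (a point): middle of the upper edge of the jig's cradle end (jig frame x = +85 mm, 45 mm above the mat)
- jig_tail (a point): middle of the upper edge of the jig's knob end (jig frame x = -85 mm, 45 mm above the mat)
- gauge: plain metal pin gauge, 78 mm long, 13 mm thick, 30 to 65 g, lying in the cradle across the jig. Origin: centre of its underside, 6.5 mm below its axis; y along its length. Grip it across the middle, between the saddles
- bin: open-front picking bin holding a few connectors, fixed; 116 mm long (x), 87 mm wide (y), 53 mm high at the back (+x), front wall (-x) 23 mm high. Origin: centre of its underside; inside 112 x 76 mm, floor 3 mm above the mat. The gauge fits lengthwise, along the bin's x
- tape: roll of tape lying flat, 94 mm across, 48 mm high; a bystander. Origin: centre of its underside
- stamp: small hand stamp with a wooden knob, 26 x 34 x 64 mm, standing; a bystander. Origin: centre of its underside
Mind the look-alikes: they are no part of the job. Leave any brown or purple look-alike of the gauge alone.

How it is judged:
By the outcome, as a careful person would: the job done as asked, in the order asked, and still so for the second after the job is handed in, with the robot touching nothing.
It also fails if it takes over 72 s, if anything falls off the work surface, if the arm or the gripper's body presses on something with over 40 N, if the wrist force passes 120 N, or if a joint passes its speed limit or range.

## Working session

There is one attempt and no reset: what is moved stays moved. The work goes in short steps, Python scripts to look and compute and a tool call to move; the robot and the scene stay as the last step left them, time stands still between calls to the robot, and variables do not carry over. Pictures are saved under pics/ and viewed, on a budget of 10 in all, crops included, one or two more only if the job needs it, and the job is handed in when it is done.

Besides the shell and the picture viewer there is one more tool, called after ">>>" as name(argument=value, ...) on one line, values as JSON. carry_out: Moves the arm, as the interface text tells. Its arguments: {"type":"object","properties":{"deltas":{"type":"array"},"squeeze":{"type":"number"}},"required":["deltas"]}

```bash
mkdir -p pics; cat > h.py <<'E'
from workcell import robot
import numpy as np, cv2
from scipy.spatial.transform import Rotation as Rn
def cap(n):
    c=robot.capture(n); c['n']=n; return c
def save(c,f,box=None,s=1):
    p=c['pixels'][...,::-1]
    if box: p=p[box[1]:box[3],box[0]:box[2]]
    cv2.imwrite('pics/'+f,cv2.resize(p,None,fx=s,fy=s,interpolation=cv2.INTER_CUBIC))
def cloud(c):
    z=c['range_z'].astype(float); v,u=np.indices(z.shape)
    P=np.stack([(u-c['cx'])/c['fx']*z,(v-c['cy'])/c['fy']*z,z],-1)
    W=(P-c['t'])@c['R']; W[z==0]=np.nan; return W
def rel(target, R_t=None):
    s=robot.sense(); R=Rn.from_quat(s['tool_rot'])
    d=R.inv().apply(np.array(target)-s['position'])
    w=np.degrees((R.inv()*R_t).as_rotvec()) if R_t is not None else np.zeros(3)
    return d,w
E
python3 - <<'E'
from h import *
s=robot.sense(); print(s); print(Rn.from_quat(s['tool_rot']).as_matrix().round(3)); print(robot.grip_point_offset)
a=cap('scene');b=cap('top')
np.savez('ab.npz',top=cloud(b),tp=b['pixels'],sc=cloud(a))
p=np.hstack([cv2.resize(x['pixels'],(400,300)) for x in(a,b)])
save(b,'top.png',None,1.4); save(a,'scene.png',None,1.4)
E
```

```text
{'t': 0.0, 'qpos': array([ 1.21743265e+00,  3.00504670e-01,  1.52158322e+00,  3.56914524e-05,
        1.32067004e+00, -6.65907942e-02]), 'qd': array([-0.00042319, -0.00090221, -0.00111272,  0.00049359,  0.00197077,
       -0.00061783]), 'joint_efforts': array([ 1.64325967e-03, -5.43502021e+01, -3.61796522e+01,  1.93356277e-05,
        3.99607452e-03,  1.38515622e-05]), 'position': array([0.15548357, 0.52732949, 0.23070199]), 'tool_rot': array([ 0.70025011, -0.10114337,  0.10094771, -0.69944933]), 'force': array([-1.40501979,  0.10726136,  0.02182797]), 'moment': array([-0.02794515, -0.05959555, -0.05319668]), 'gripper_width': 0.9996372464856684}
[[ 0.959 -0.     0.283]
 [-0.283 -0.001  0.959]
 [-0.    -1.    -0.001]]
0.0187
```

View pics/top.png

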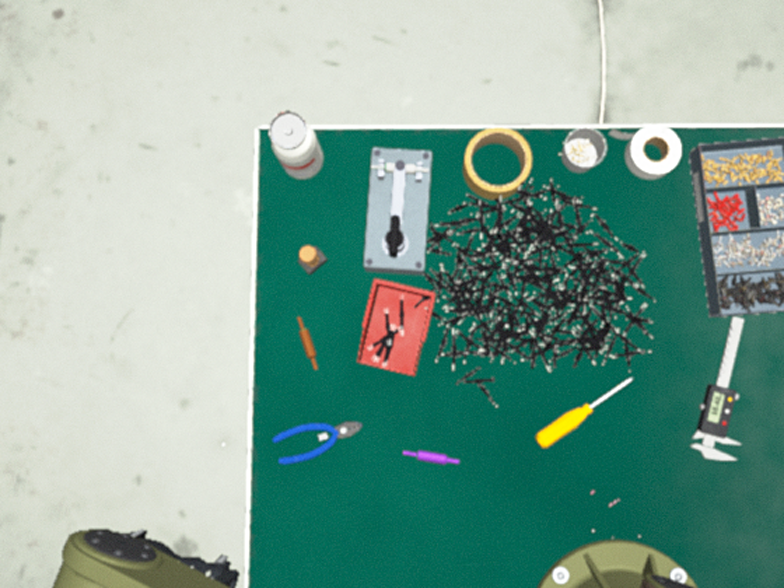

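View pics/scene.png

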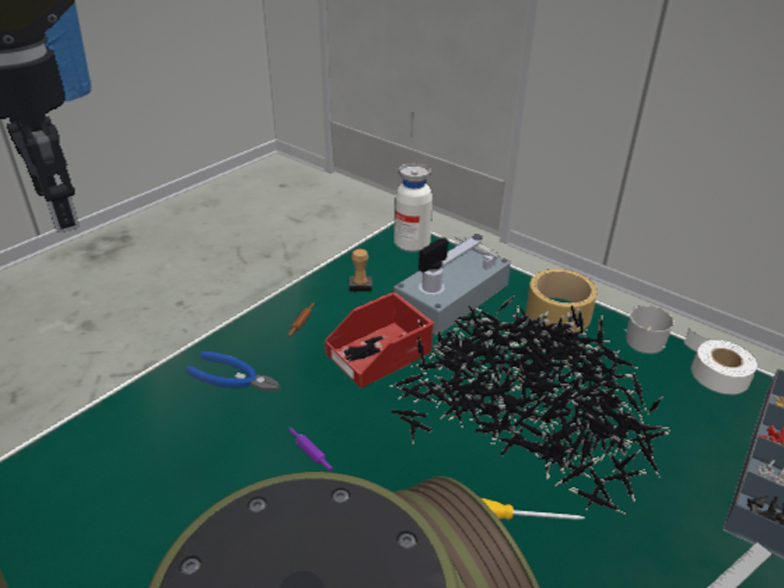

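Top view (1.4x): the jig is at about (398,210), with its knob end at the bottom, the wing at (394,236), and the silver gauge across the cradle at (400,165). The red bin is at (397,328) with its low front at the bottom. The tape is at (498,163) and the stamp at (312,258). Gauge candidates are the silver one in the cradle (400,165), the brown one at (307,343) and the purple one at (431,457). The one in the cradle fits, since it is plain metal and under the clamp arm.

```bash
python3 - <<'E'
from h import *
d=np.load('ab.npz');W=d['top'];p=d['tp'].astype(int)
z=W[...,2]
sub=np.zeros(z.shape,bool); sub[100:200,255:320]=1
def rect(m,n):
    P=W[m][:,:2]; r=cv2.minAreaRect((P*1000).astype(np.float32)); b=cv2.boxPoints(r)
    print(n,m.sum(),'c',np.round(r[0],1),'size',np.round(r[1],1),'ang',round(r[2],1),'zmed',np.nanmedian(z[m]).round(4)); print(b.round(0).tolist())
rect(sub&(z>.038)&(z<.05),'blocktop')
rect(sub&(z>.105)&(z<.125),'wing')
m=sub&(z>.07)&(z<.088);rect(m,'arm')
m=sub&(z>.055)&(z<.073);rect(m,'gauge/ears')
sb=np.zeros(z.shape,bool); sb[197:272,250:316]=1
red=(p[...,0]>130)&(p[...,1]<110)&(p[...,2]<110)
rect(sb&red,'bin'); rect(sb&red&(z>.035),'binback')
for n,(u,v) in dict(tape=(355,135),stamp=(223,183)).items(): print(n,W[v,u])
c=robot.capture('top') ; c['n']='top'
save(c,'jig.png',(250,95,325,280),3.2)
E
```

```text
blocktop 2813 c [570.  299.6] size [ 84.1 185.6] ang 86.2 zmed 0.0449
[[475.0, 264.0], [660.0, 251.0], [665.0, 335.0], [480.0, 348.0]]
wing 189 c [526.8 302.3] size [12.  51.5] ang 85.9 zmed 0.1162
[[501.0, 298.0], [552.0, 294.0], [553.0, 306.0], [502.0, 310.0]]
arm 473 c [573.8 312.4] size [ 73.8 131.2] ang 72.7 zmed 0.0824
[[500.0, 297.0], [625.0, 258.0], [647.0, 328.0], [522.0, 367.0]]
gauge/ears 205 c [584.  309.1] size [ 74.6 126.7] ang 72.3 zmed 0.0682
[[512.0, 293.0], [633.0, 254.0], [656.0, 325.0], [535.0, 364.0]]
bin 1366 c [416.1 299. ] size [ 83.6 124.6] ang 75.8 zmed 0.0046
[[345.0, 274.0], [466.0, 243.0], [487.0, 324.0], [366.0, 355.0]]
binback 319 c [421.6 300.1] size [88.  99.7] ang 75.2 zmed 0.0522
[[362.0, 270.0], [459.0, 245.0], [481.0, 330.0], [385.0, 355.0]]
tape [0.60397803 0.16062177 0.04758314]
stamp [0.50751006 0.41317852 0.06338706]
```

View pics/jig.png

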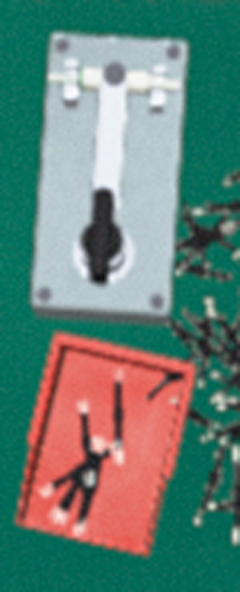

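>>> carry_out(deltas=[[0,0,0,0.035,0,-0.0093,1],[0,0,0,0.035,0,-0.0093,1],[0,0,0,0.035,0,-0.0093,1],[0,0,0,0.035,0,-0.0093,1],[0,0,0,0.035,0,-0.0093,1]], squeeze=20)

```text
t: 0.57
position: [0.3102, 0.4325, 0.2294]
tool_rot: [0.701, -0.098, 0.097, -0.699]
force: [0.0, 0.6, -0.2]
gripper_width: 1.0
```

>>> carry_out(deltas=[[0,0,0,0.035,0,-0.0093,1],[0,0,0,0.035,0,-0.0093,1],[0,0,0,0.035,0,-0.0093,1],[0,0,0,0.035,0,-0.0093,1],[0,0,0,0.035,0,-0.0093,1]])

```text
t: 0.98
position: [0.4724, 0.3336, 0.2286]
tool_rot: [0.702, -0.098, 0.096, -0.699]
force: [0.3, 0.0, -0.0]
gripper_width: 0.993
```

```bash
cat > go.py <<'E'
from h import *
import sys
def down(yaw): # tool y down, tool z at yaw deg
    a=np.radians(yaw); z=np.array([np.cos(a),np.sin(a),0]); y=np.array([0,0,-1.]); return Rn.from_matrix(np.stack([np.cross(y,z),y,z],1))
if __name__=='__main__':
    x,y,z,yaw=map(float,sys.argv[1:5]); d,w=rel([x,y,z],down(yaw)); s=robot.sense()
    print('t',round(s['t'],2),'pos',s['position'].round(4),'d',d.round(4),'w',w.round(2),'F',s['force'].round(2),'M',s['moment'].round(3),'gw',round(s['gripper_width'],3),'q',s['qpos'].round(2))
E
python3 go.py .527 .302 .2 86
```

```text
t 0.98 pos [0.4724 0.3336 0.2286] d [ 0.0612  0.0285 -0.0154] w [  0.2  -11.82  -0.17] F [ 0.35  0.01 -0.04] M [-0.034 -0.017 -0.011] gw 0.993 q [ 0.55  0.37  1.44 -0.    1.34 -0.74]
```

>>> carry_out(deltas=[[0,-4,0,0.02,0.009,-0.005,1],[0,-4,0,0.02,0.009,-0.005,1],[0,-4,0,0.02,0.009,-0.003,1],[0,0,0,0,0,0,1]])

```text
t: 1.32
position: [0.5358, 0.3016, 0.1993]
tool_rot: [0.708, -0.024, 0.021, -0.705]
force: [-0.3, 0.1, -0.5]
gripper_width: 0.998
```

```bash
python3 go.py .527 .302 .2 86; cat > wing.py <<'E'
from h import *
import sys
c=cap('wrist'); W=cloud(c); z=W[...,2]
m=(z>.108)&(z<.125)&(abs(W[...,0]-.527)<.05)&(abs(W[...,1]-.3)<.05)
P=W[m][:,:2]; r=cv2.minAreaRect((P*1000).astype(np.float32)); print('wing',m.sum(),r,np.median(z[m]))
save(c,sys.argv[1])
E
python3 wing.py w1.png
```

```text
t 1.32 pos [0.5358 0.3016 0.1993] d [-0.0088 -0.0007 -0.0002] w [ 0.23  0.35 -0.19] F [-0.3   0.14 -0.5 ] M [ 0.009 -0.053  0.024] gw 0.998 q [ 0.45  0.47  1.36 -0.    1.32 -1.05]
wing 1505 ((526.4292602539062, 303.9129638671875), (11.986608505249023, 51.052635192871094), 86.00322723388672) 0.11670269011325993
```

View pics/w1.png

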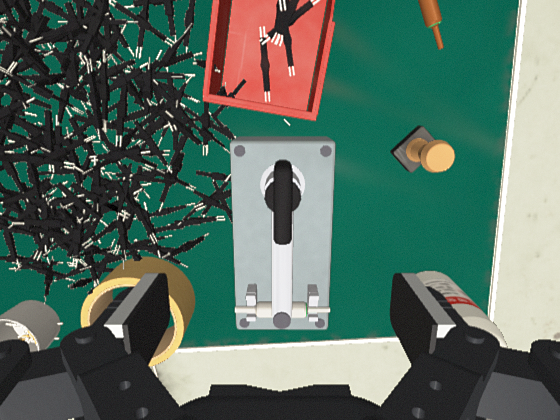

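The wrist view shows the wing at (282,200), centred between the fingers. The silver gauge lies across the saddles at (282,310), under the arm tip. The jig is clear all round, so I'm descending onto the wing.

>>> carry_out(deltas=[[0,0.3,0,-0.009,0.02,0.001,0.5],[0,0,0,0,0.025,0,0.4],[0,0,0,0,0.025,0,0.35],[0,0,0,0,0.025,0,0.35],[0,0,0,0,0.01,0,0.35]])

```text
t: 1.78
position: [0.5245, 0.306, 0.0958]
tool_rot: [-0.706, 0.027, -0.028, 0.707]
force: [-0.7, 0.2, -0.6]
gripper_width: 0.352
```

```bash
python3 go.py .5265 .303 .092 86; python3 wing.py w2.png
```

```text
t 1.78 pos [0.5245 0.306  0.0958] d [ 0.0023  0.0038 -0.0028] w [-0.02 -0.44  0.14] F [-0.71  0.17 -0.61] M [-0.029  0.039  0.03 ] gw 0.352 q [ 0.47  0.56  1.48 -0.    1.1  -1.02]
wing 6041 ((523.1107177734375, 309.91143798828125), (46.10879135131836, 48.300559997558594), 29.321685791015625) 0.11673034156171548
```

View pics/w2.png

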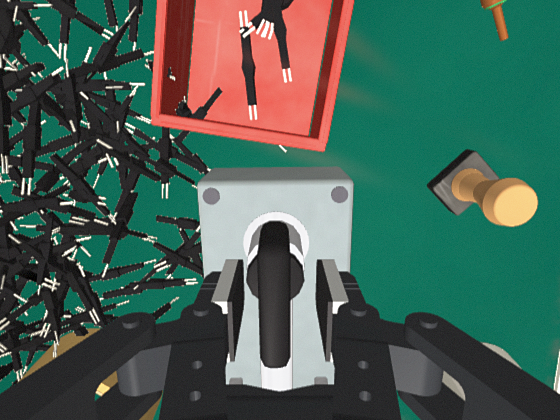

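The wrist close-up shows the wing at u≈274 and the mid-point of the pads at u≈280, so I need to shift about 2.3 mm toward -y and 2 mm toward +x.

>>> carry_out(deltas=[[0,-0.4,0,0.0022,0.003,-0.0024,0.3],[0,0,0,0,0,0,0.25],[0,0,0,0,0,0,0.22]])

```text
t: 2.08
position: [0.5266, 0.3043, 0.0947]
tool_rot: [-0.706, 0.023, -0.026, 0.707]
force: [-0.8, 0.2, -0.4]
gripper_width: 0.224
```

```bash
python3 go.py .5265 .3036 .092 86; python3 - <<'E'
from h import *
c=cap('wrist'); save(c,'w3.png',(180,180,380,400),2.5)
E
```

```text
t 2.08 pos [0.5266 0.3043 0.0947] d [-0.      0.0027 -0.0007] w [-0.05  0.01  0.18] F [-0.82  0.22 -0.38] M [0.073 0.039 0.04 ] gw 0.224 q [ 0.46  0.56  1.48 -0.    1.09 -1.04]
```

View pics/w3.png

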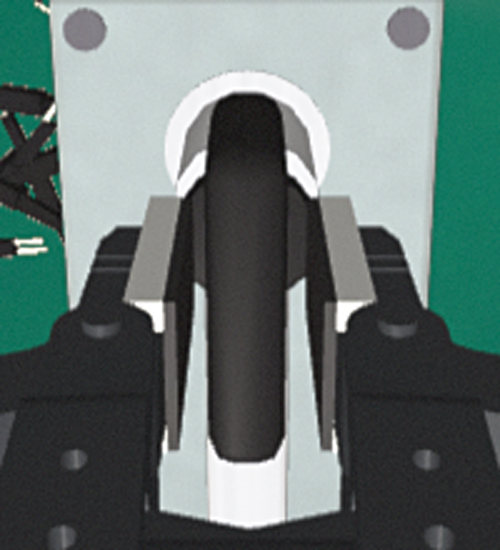

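The pads (mid u≈250) and the wing (u≈248) are centred to within half a millimetre, so I'm closing.

>>> carry_out(deltas=[[0,0,0,0,0.003,-0.0003,0.2],[0,0,0,0,0,0,0.17],[0,0,0,0,0,0,0.14],[0,0,0,0,0,0,0.1],[0,0,0,0,0,0,0.0]], squeeze=25)

```text
t: 2.55
position: [0.5274, 0.3038, 0.094]
tool_rot: [-0.706, 0.023, -0.027, 0.707]
force: [0.5, 0.3, -2.4]
gripper_width: 0.139
```

>>> carry_out(deltas=[[0,0,0,0,0,0,0],[0,0,0,0,0,0,0]])

```text
t: 2.72
position: [0.5274, 0.3038, 0.094]
tool_rot: [-0.706, 0.023, -0.027, 0.707]
force: [-0.9, -1.2, -1.4]
gripper_width: 0.133
```

```bash
python3 go.py .5265 .3036 .092 86; for i in 1 2 3 4; do python3 -c "
from h import *
cap('wrist')
s=robot.sense();print(s['t'],s['force'].round(2),s['moment'].round(3),s['gripper_width'],Rn.from_quat(s['tool_rot']).as_matrix()[:,2].round(4))"; done
```

```text
t 2.72 pos [0.5274 0.3038 0.094 ] d [-0.0009  0.002  -0.0003] w [-0.11 -0.03  0.35] F [-0.86 -1.23 -1.39] M [-0.139  0.014  0.077] gw 0.133 q [ 0.46  0.56  1.48 -0.    1.09 -1.04]
2.7667 [-0.62 -0.62 -0.87] [-0.174 -0.013  0.012] 0.13307124626749267 [0.0703 0.9975 0.002 ]
2.8167 [-0.05 -0.86 -1.59] [-0.151  0.007  0.057] 0.13083902213156184 [0.0703 0.9975 0.0019]
2.8667 [-0.34 -1.44 -1.32] [-0.156  0.035  0.017] 0.13459693374620332 [0.0703 0.9975 0.0019]
2.9167 [ 0.05 -0.44 -1.46] [-0.191  0.02   0.028] 0.13754926025557676 [0.0703 0.9975 0.0019]
```

```bash
cat > m.py <<'E'
from h import *
A=[]
for i in range(3):
    cap('wrist'); s=robot.sense(); z=Rn.from_quat(s['tool_rot']).as_matrix()[:,2]
    A.append(np.r_[s['force'],s['moment'][2],np.degrees(np.arctan2(z[1],z[0]))-85.97,s['gripper_width']])
A=np.array(A); print('t',round(s['t'],2),'F',A[:,:3].mean(0).round(1),'Mz',A[:,3].round(3),'mean',A[:,3].mean().round(3),'yaw',A[-1,4].round(2),'rad',np.radians(A[-1,4]).round(3),'gw',A[-1,5].round(3),'pos',s['position'].round(4))
E
true
```

>>> carry_out(deltas=[[0,0,0,0,0,0,0],[0,-1.5,0,0,0,0,0],[0,-1.5,0,0,0,0,0],[0,-1.0,0,0,0,0,0],[0,0,0,0,0,0,0]], squeeze=60)

```text
t: 3.33
position: [0.5274, 0.3038, 0.0941]
tool_rot: [-0.707, -0.003, -0.001, 0.708]
force: [-0.4, -1.2, -1.3]
gripper_width: 0.128
```

```bash
python3 m.py
```

```text
t 3.48 F [ 0.3 -1.  -1.4] Mz [0.029 0.037 0.077] mean 0.048 yaw 4.06 rad 0.071 gw 0.122 pos [0.5274 0.3038 0.0941]
```

>>> carry_out(deltas=[[0,-1.7,0,0,0,0,0],[0,0,0,0,0,0,0]])

```text
t: 3.65
position: [0.5274, 0.3038, 0.0941]
tool_rot: [-0.706, -0.013, 0.008, 0.708]
force: [-0.2, -0.5, -0.9]
gripper_width: 0.126
```

```bash
python3 m.py
```

```text
t 3.8 F [-0.2 -1.7 -1.3] Mz [0.121 0.001 0.009] mean 0.044 yaw 5.64 rad 0.098 gw 0.125 pos [0.5274 0.3038 0.0941]
```

```bash
sed -i "s/s\['gripper_width'\]\])/s['gripper_width'],s['joint_efforts'][5]])/; s/,'pos'/,'j6',A[:,6].round(3),'pos'/" m.py
```

>>> carry_out(deltas=[[0,-1.5,0,0,0,0,0],[0,0,0,0,0,0,0]])

```text
t: 3.97
position: [0.5274, 0.3038, 0.0941]
tool_rot: [-0.706, -0.021, 0.017, 0.707]
force: [-0.4, -0.6, -1.2]
gripper_width: 0.126
```

```bash
python3 m.py
```

```text
t 4.12 F [ 0.3 -0.9 -0.9] Mz [ 0.092  0.037 -0.001] mean 0.043 yaw 7.0 rad 0.122 gw 0.123 j6 [-0.277 -0.018  0.03 ] pos [0.5274 0.3038 0.0941]
```

>>> carry_out(deltas=[[0,-1.5,0,0,0,0,0],[0,0,0,0,0,0,0]])

```text
t: 4.28
position: [0.5274, 0.3038, 0.0941]
tool_rot: [-0.706, -0.029, 0.025, 0.707]
force: [-0.0, -0.8, -0.5]
gripper_width: 0.13
```

```bash
python3 m.py
```

```text
t 4.43 F [-0.2 -1.5 -1.2] Mz [0.092 0.111 0.048] mean 0.084 yaw 8.37 rad 0.146 gw 0.126 j6 [-0.277 -0.018  0.03 ] pos [0.5274 0.3038 0.0941]
```

>>> carry_out(deltas=[[0,-1.5,0,0,0,0,0],[0,0,0,0,0,0,0]])

```text
t: 4.6
position: [0.5274, 0.3038, 0.0941]
tool_rot: [-0.706, -0.038, 0.033, 0.707]
force: [-0.3, -1.9, -1.6]
gripper_width: 0.127
```

```bash
python3 m.py
```

```text
t 4.75 F [-0.3 -1.7 -1.1] Mz [0.044 0.103 0.047] mean 0.065 yaw 9.73 rad 0.17 gw 0.124 j6 [-0.259 -0.001  0.047] pos [0.5274 0.3038 0.0941]
```

>>> carry_out(deltas=[[0,-1.5,0,0,0,0,0],[0,0,0,0,0,0,0]])

```text
t: 4.92
position: [0.5274, 0.3038, 0.0941]
tool_rot: [-0.705, -0.046, 0.042, 0.706]
force: [0.1, -0.5, -1.6]
gripper_width: 0.127
```

```bash
python3 m.py
```

```text
t 5.07 F [-0.4 -1.6 -1.8] Mz [0.116 0.075 0.06 ] mean 0.083 yaw 11.1 rad 0.194 gw 0.126 j6 [-0.243  0.014  0.06 ] pos [0.5274 0.3038 0.0941]
```

>>> carry_out(deltas=[[0,-1.5,0,0,0,0,0],[0,0,0,0,0,0,0]])

```text
t: 5.23
position: [0.5274, 0.3038, 0.0941]
tool_rot: [-0.705, -0.055, 0.05, 0.706]
force: [-0.8, -1.5, -1.0]
gripper_width: 0.125
```

```bash
python3 m.py
```

```text
t 5.38 F [ 0.2 -0.9 -1.4] Mz [0.073 0.048 0.043] mean 0.055 yaw 12.46 rad 0.218 gw 0.123 j6 [-0.279 -0.019  0.032] pos [0.5274 0.3038 0.0941]
```

>>> carry_out(deltas=[[0,-1.5,0,0,0,0,0],[0,0,0,0,0,0,0]])

```text
t: 5.55
position: [0.5274, 0.3038, 0.0941]
tool_rot: [-0.704, -0.063, 0.059, 0.705]
force: [-0.4, -1.2, -0.2]
gripper_width: 0.125
```

```bash
python3 m.py
```

```text
t 5.7 F [-0.3 -1.5 -1.2] Mz [0.051 0.074 0.026] mean 0.05 yaw 13.83 rad 0.241 gw 0.125 j6 [-0.279 -0.019  0.027] pos [0.5274 0.3038 0.0941]
```

```bash
cat > jig.py <<'E'
from h import *
for n in ('wrist','top'):
    c=cap(n); W=cloud(c); z=W[...,2]
    m=(abs(z-.045)<.004)&(abs(W[...,0]-.57)<.12)&(abs(W[...,1]-.3)<.07)&(c['pixels'].astype(int).min(-1)>90)
    k,l,st,_=cv2.connectedComponentsWithStats(m.astype(np.uint8)); P=W[(l>0)&(st[l,4]>60)][:,:2]
    r=cv2.minAreaRect((P*1000).astype(np.float32)); print(n,len(P),r,cv2.boxPoints(r).round(0).tolist())
E
python3 jig.py
```

```text
wrist 14591 ((558.883056640625, 301.83905029296875), (84.15533447265625, 134.3032684326172), 86.2313003540039) [[489.0, 264.0], [623.0, 255.0], [629.0, 339.0], [495.0, 348.0]]
top 68 ((659.8024291992188, 324.1424560546875), (14.257338523864746, 29.30901336669922), 27.366559982299805) [[647.0, 334.0], [660.0, 308.0], [673.0, 314.0], [659.0, 340.0]]
```

>>> carry_out(deltas=[[0,-1.5,0,0,0,0,0],[0,0,0,0,0,0,0]])

```text
t: 5.97
position: [0.5274, 0.3038, 0.0941]
tool_rot: [-0.703, -0.072, 0.067, 0.704]
force: [0.4, -1.5, -1.9]
gripper_width: 0.128
```

```bash
python3 m.py
```

```text
t 6.12 F [-0.2 -1.5 -1.5] Mz [-0.066 -0.04  -0.034] mean -0.047 yaw 15.22 rad 0.266 gw 0.124 j6 [-0.389 -0.141 -0.079] pos [0.5274 0.3038 0.0941]
```

Now I feel the stop (Mz down by 0.1, and j6 agrees). The jig itself hasn't turned. One more degree.

>>> carry_out(deltas=[[0,-1.2,0,0,0,0,0],[0,0,0,0,0,0,0],[0,0,0,0,0,0,0]])

```text
t: 6.37
position: [0.5274, 0.3038, 0.0941]
tool_rot: [-0.703, -0.079, 0.074, 0.703]
force: [-1.0, -0.5, -1.1]
gripper_width: 0.123
```

```bash
python3 m.py
```

```text
t 6.52 F [-0.4 -1.4 -1.2] Mz [-0.269 -0.186 -0.273] mean -0.243 yaw 16.44 rad 0.287 gw 0.121 j6 [-0.232 -0.233 -0.209] pos [0.5274 0.3038 0.0941]
```

>>> carry_out(deltas=[[0,4,0,0,0,0,0],[0,4,0,0,0,0,0],[0,4,0,0,0,0,0],[0,4,0,0,0,0,0],[0,3,0,0,0,0,0]])

```text
t: 6.93
position: [0.5274, 0.3038, 0.0942]
tool_rot: [-0.705, 0.042, -0.047, 0.706]
force: [-0.5, -0.5, -1.1]
gripper_width: 0.128
```

>>> carry_out(deltas=[[0,0,0,0,0,0,0],[0,0,0,0,0,0,0]])

```text
t: 7.1
position: [0.5274, 0.3038, 0.0941]
tool_rot: [-0.705, 0.043, -0.047, 0.706]
force: [-0.3, -1.0, -1.2]
gripper_width: 0.126
```

```bash
python3 m.py
```

```text
t 7.25 F [ 0.3 -1.3 -1.6] Mz [-0.082 -0.043 -0.05 ] mean -0.058 yaw -3.25 rad -0.057 gw 0.123 j6 [ 0.036  0.003 -0.023] pos [0.5274 0.3038 0.0941]
```

>>> carry_out(deltas=[[0,1.5,0,0,0,0,0],[0,0,0,0,0,0,0]])

```text
t: 7.42
position: [0.5274, 0.3038, 0.0941]
tool_rot: [-0.704, 0.052, -0.057, 0.706]
force: [0.1, -0.9, -0.2]
gripper_width: 0.124
```

```bash
python3 m.py
```

```text
t 7.57 F [-0.2 -1.  -1.3] Mz [-0.066 -0.136 -0.058] mean -0.086 yaw -4.69 rad -0.082 gw 0.127 j6 [ 0.234  0.032 -0.034] pos [0.5274 0.3038 0.0942]
```

>>> carry_out(deltas=[[0,1.6,0,0,0,0,0],[0,0,0,0,0,0,0]])

```text
t: 7.73
position: [0.5274, 0.3038, 0.0941]
tool_rot: [-0.704, 0.061, -0.066, 0.705]
force: [-0.9, -0.9, -1.6]
gripper_width: 0.129
```

```bash
python3 m.py
```

```text
t 7.88 F [-0.5 -1.5 -1.2] Mz [-0.087 -0.099 -0.095] mean -0.094 yaw -6.19 rad -0.108 gw 0.132 j6 [ 0.271  0.023 -0.056] pos [0.5274 0.3038 0.0941]
```

>>> carry_out(deltas=[[0,1.6,0,0,0,0,0],[0,0,0,0,0,0,0]])

```text
t: 8.05
position: [0.5274, 0.3038, 0.0941]
tool_rot: [-0.703, 0.07, -0.075, 0.704]
force: [-0.8, -0.3, -1.4]
gripper_width: 0.125
```

```bash
python3 m.py
```

```text
t 8.2 F [-0.1 -1.  -1. ] Mz [-0.092 -0.084 -0.067] mean -0.081 yaw -7.66 rad -0.134 gw 0.131 j6 [ 0.273  0.007 -0.055] pos [0.5274 0.3038 0.0941]
```

>>> carry_out(deltas=[[0,1.6,0,0,0,0,0],[0,0,0,0,0,0,0]])

```text
t: 8.37
position: [0.5274, 0.3038, 0.0941]
tool_rot: [-0.702, 0.079, -0.084, 0.703]
force: [-0.2, -1.6, -0.6]
gripper_width: 0.127
```

```bash
python3 m.py
```

```text
t 8.52 F [ 0.1 -0.7 -1.5] Mz [-0.071 -0.042 -0.007] mean -0.04 yaw -9.11 rad -0.159 gw 0.124 j6 [ 0.301  0.025 -0.031] pos [0.5274 0.3038 0.0941]
```

>>> carry_out(deltas=[[0,1.6,0,0,0,0,0],[0,0,0,0,0,0,0]])

```text
t: 8.68
position: [0.5274, 0.3039, 0.0941]
tool_rot: [-0.701, 0.088, -0.093, 0.702]
force: [-0.8, -1.3, -1.8]
gripper_width: 0.127
```

```bash
python3 m.py
```

```text
t 8.83 F [-0.2 -1.2 -0.8] Mz [-0.133 -0.054  0.003] mean -0.062 yaw -10.57 rad -0.185 gw 0.128 j6 [ 0.311  0.033 -0.018] pos [0.5274 0.3038 0.0941]
```

>>> carry_out(deltas=[[0,1.7,0,0,0,0,0],[0,0,0,0,0,0,0]])

```text
t: 9.0
position: [0.5274, 0.3038, 0.0941]
tool_rot: [-0.699, 0.098, -0.102, 0.701]
force: [0.7, -1.1, -0.7]
gripper_width: 0.127
```

```bash
python3 m.py
```

```text
t 9.15 F [ 0.  -1.2 -1.4] Mz [0.03  0.08  0.128] mean 0.08 yaw -12.11 rad -0.211 gw 0.127 j6 [0.475 0.176 0.123] pos [0.5274 0.3039 0.0941]
```

>>> carry_out(deltas=[[0,1.4,0,0,0,0,0],[0,0,0,0,0,0,0],[0,0,0,0,0,0,0]])

```text
t: 9.4
position: [0.5274, 0.3039, 0.0941]
tool_rot: [-0.698, 0.106, -0.11, 0.7]
force: [0.1, -1.7, -1.4]
gripper_width: 0.125
```

```bash
python3 m.py
```

```text
t 9.55 F [ 0.3 -0.7 -1.2] Mz [0.268 0.23  0.281] mean 0.26 yaw -13.52 rad -0.236 gw 0.124 j6 [0.282 0.287 0.262] pos [0.5274 0.3039 0.0941]
```

>>> carry_out(deltas=[[0,-2.4,0,0,0,0,0],[0,-2.5,0,0,0,0,0],[0,0,0,0,0,0,0]])

```text
t: 9.8
position: [0.5274, 0.3039, 0.0941]
tool_rot: [-0.702, 0.075, -0.079, 0.704]
force: [0.2, 0.4, -0.9]
gripper_width: 0.125
```

```bash
python3 m.py
```

```text
t 9.95 F [-0.2 -1.3 -1.6] Mz [0.093 0.072 0.089] mean 0.085 yaw -8.66 rad -0.151 gw 0.128 j6 [-0.461 -0.171  0.003] pos [0.5274 0.3039 0.0941]
```

>>> carry_out(deltas=[[0,-1.7,0,0,0,0,0],[0,0,0,0,0,0,0]])

```text
t: 10.12
position: [0.5274, 0.3039, 0.0942]
tool_rot: [-0.703, 0.066, -0.071, 0.704]
force: [0.1, -1.6, -1.6]
gripper_width: 0.129
```

```bash
python3 m.py
```

```text
t 10.27 F [-0.5 -1.4 -1.2] Mz [0.069 0.079 0.026] mean 0.058 yaw -7.14 rad -0.125 gw 0.129 j6 [-0.321 -0.015  0.024] pos [0.5274 0.3039 0.0941]
```

>>> carry_out(deltas=[[0,-1.7,0,0,0,0,0],[0,0,0,0,0,0,0]])

```text
t: 10.43
position: [0.5274, 0.3039, 0.0941]
tool_rot: [-0.704, 0.057, -0.061, 0.705]
force: [-0.8, -1.0, -1.3]
gripper_width: 0.126
```

```bash
python3 m.py
```

```text
t 10.58 F [-0.1 -0.7 -1.3] Mz [0.07  0.128 0.036] mean 0.078 yaw -5.6 rad -0.098 gw 0.127 j6 [-0.317 -0.02   0.03 ] pos [0.5274 0.3039 0.0941]
```

>>> carry_out(deltas=[[0,-1.7,0,0,0,0,0],[0,0,0,0,0,0,0]])

```text
t: 10.75
position: [0.5274, 0.3039, 0.0941]
tool_rot: [-0.705, 0.047, -0.052, 0.706]
force: [0.9, -1.3, -1.1]
gripper_width: 0.128
```

```bash
python3 m.py
```

```text
t 10.9 F [-0.5 -0.7 -1.4] Mz [ 0.121  0.06  -0.006] mean 0.058 yaw -4.06 rad -0.071 gw 0.127 j6 [-0.295 -0.002  0.053] pos [0.5274 0.3039 0.0941]
```

>>> carry_out(deltas=[[0,-1.7,0,0,0,0,0],[0,0,0,0,0,0,0]])

```text
t: 11.07
position: [0.5274, 0.3039, 0.0941]
tool_rot: [-0.705, 0.038, -0.042, 0.707]
force: [-0.5, -1.4, -1.1]
gripper_width: 0.124
```

```bash
python3 m.py
```

```text
t 11.22 F [-0.4 -1.3 -1.8] Mz [0.085 0.139 0.104] mean 0.109 yaw -2.51 rad -0.044 gw 0.129 j6 [-0.306 -0.012  0.045] pos [0.5274 0.3039 0.0941]
```

>>> carry_out(deltas=[[0,-1.7,0,0,0,0,0],[0,0,0,0,0,0,0]])

```text
t: 11.38
position: [0.5274, 0.3039, 0.0941]
tool_rot: [-0.706, 0.028, -0.033, 0.707]
force: [0.3, -1.2, -2.3]
gripper_width: 0.123
```

```bash
python3 m.py
```

```text
t 11.53 F [-0.5 -1.7 -1.7] Mz [0.051 0.102 0.026] mean 0.06 yaw -0.97 rad -0.017 gw 0.124 j6 [-0.327 -0.032  0.026] pos [0.5274 0.3039 0.0941]
```

>>> carry_out(deltas=[[0,-1.7,0,0,0,0,0],[0,0,0,0,0,0,0]])

```text
t: 11.7
position: [0.5274, 0.3038, 0.0941]
tool_rot: [-0.706, 0.019, -0.023, 0.707]
force: [0.6, -1.3, -2.0]
gripper_width: 0.126
```

```bash
python3 m.py
```

```text
t 11.85 F [ 0.2 -1.1 -1.1] Mz [ 0.006  0.024 -0.061] mean -0.011 yaw 0.57 rad 0.01 gw 0.121 j6 [-0.362 -0.065 -0.01 ] pos [0.5274 0.3039 0.0941]
```

>>> carry_out(deltas=[[0,-1.5,0,0,0,0,0],[0,0,0,0,0,0,0],[0,0,0,0,0,0,0]])

```text
t: 12.1
position: [0.5274, 0.3039, 0.0941]
tool_rot: [-0.707, 0.01, -0.014, 0.707]
force: [-0.9, -0.8, -2.1]
gripper_width: 0.125
```

```bash
python3 m.py
```

```text
t 12.25 F [ 0.3 -0.7 -1.1] Mz [-0.184 -0.116 -0.162] mean -0.154 yaw 2.1 rad 0.037 gw 0.129 j6 [-0.177 -0.178 -0.146] pos [0.5274 0.3039 0.0941]
```

>>> carry_out(deltas=[[0,-0.9,0,0,0,0,0],[0,0,0,0,0,0,0],[0,0,0,0,0,0,0]])

```text
t: 12.5
position: [0.5274, 0.3039, 0.0941]
tool_rot: [-0.707, 0.004, -0.008, 0.708]
force: [-0.7, -0.9, -1.4]
gripper_width: 0.125
```

```bash
python3 m.py
```

```text
t 12.65 F [-0.3 -1.2 -1.1] Mz [-0.262 -0.233 -0.256] mean -0.25 yaw 3.05 rad 0.053 gw 0.123 j6 [-0.269 -0.262 -0.233] pos [0.5274 0.3038 0.0941]
```

>>> carry_out(deltas=[[0,4,0,0,0,0,0],[0,4,0,0,0,0,0],[0,4,0,0,0,0,0],[0,2.5,0,0,0,0,0],[0,0,0,0,0,0,0]])

```text
t: 13.07
position: [0.5274, 0.3039, 0.0941]
tool_rot: [-0.7, 0.096, -0.101, 0.701]
force: [-0.7, -1.6, -1.6]
gripper_width: 0.125
```

```bash
python3 m.py
```

```text
t 13.22 F [-0.3 -1.4 -1.4] Mz [-0.102 -0.068 -0.04 ] mean -0.07 yaw -11.77 rad -0.205 gw 0.126 j6 [0.5   0.242 0.024] pos [0.5274 0.3039 0.0941]
```

>>> carry_out(deltas=[[0,1.8,0,0,0,0,0],[0,0,0,0,0,0,0]])

```text
t: 13.38
position: [0.5274, 0.3039, 0.0941]
tool_rot: [-0.698, 0.105, -0.11, 0.7]
force: [-0.7, -1.9, -1.7]
gripper_width: 0.125
```

```bash
python3 m.py
```

```text
t 13.53 F [-0.4 -0.8 -1. ] Mz [-0.146 -0.108 -0.023] mean -0.092 yaw -13.36 rad -0.233 gw 0.128 j6 [ 0.343  0.01  -0.02 ] pos [0.5274 0.3039 0.0941]
```

>>> carry_out(deltas=[[0,1.8,0,0,0,0,0],[0,0,0,0,0,0,0]])

```text
t: 13.7
position: [0.5274, 0.3039, 0.0941]
tool_rot: [-0.697, 0.115, -0.12, 0.698]
force: [-0.1, -2.1, -0.6]
gripper_width: 0.125
```

```bash
python3 m.py
```

```text
t 13.85 F [ 0.3 -0.9 -1.3] Mz [-0.097 -0.126 -0.147] mean -0.123 yaw -14.99 rad -0.262 gw 0.126 j6 [ 0.293 -0.024 -0.074] pos [0.5274 0.3039 0.0941]
```

>>> carry_out(deltas=[[0,1.8,0,0,0,0,0],[0,0,0,0,0,0,0]])

```text
t: 14.02
position: [0.5274, 0.3039, 0.0941]
tool_rot: [-0.695, 0.125, -0.13, 0.696]
force: [-0.8, -1.1, -1.0]
gripper_width: 0.125
```

```bash
python3 m.py
```

```text
t 14.17 F [-0.2 -0.5 -0.9] Mz [-0.118 -0.099 -0.091] mean -0.103 yaw -16.63 rad -0.29 gw 0.129 j6 [ 0.272 -0.041 -0.098] pos [0.5274 0.3039 0.0941]
```

>>> carry_out(deltas=[[0,1.8,0,0,0,0,0],[0,0,0,0,0,0,0]])

```text
t: 14.33
position: [0.5274, 0.3039, 0.0941]
tool_rot: [-0.693, 0.135, -0.14, 0.694]
force: [-0.2, -0.8, -0.6]
gripper_width: 0.124
```

```bash
python3 m.py
```

```text
t 14.48 F [ 0.1 -1.  -1.2] Mz [-0.068 -0.056  0.031] mean -0.031 yaw -18.26 rad -0.319 gw 0.124 j6 [ 0.369  0.053 -0.008] pos [0.5274 0.3039 0.0941]
```

>>> carry_out(deltas=[[0,1.6,0,0,0,0,0],[0,0,0,0,0,0,0],[0,0,0,0,0,0,0]])

```text
t: 14.73
position: [0.5274, 0.3039, 0.0941]
tool_rot: [-0.691, 0.143, -0.148, 0.693]
force: [-0.9, -1.6, -1.1]
gripper_width: 0.126
```

```bash
python3 m.py
```

```text
t 14.88 F [ 0.2 -1.1 -1.3] Mz [0.089 0.024 0.104] mean 0.073 yaw -19.72 rad -0.344 gw 0.126 j6 [0.076 0.097 0.098] pos [0.5274 0.3039 0.0941]
```

>>> carry_out(deltas=[[0,1.5,0,0,0,0,0],[0,0,0,0,0,0,0],[0,0,0,0,0,0,0]])

```text
t: 15.13
position: [0.5274, 0.3039, 0.0941]
tool_rot: [-0.689, 0.151, -0.156, 0.691]
force: [-0.7, -0.7, -1.8]
gripper_width: 0.126
```

```bash
python3 m.py
```

```text
t 15.28 F [ 0.  -1.5 -1.6] Mz [0.171 0.201 0.155] mean 0.176 yaw -21.13 rad -0.369 gw 0.128 j6 [0.207 0.226 0.226] pos [0.5274 0.3039 0.0941]
```

>>> carry_out(deltas=[[0,0.9,0,0,0,0,0],[0,0,0,0,0,0,0],[0,0,0,0,0,0,0]])

```text
t: 15.53
position: [0.5274, 0.304, 0.0941]
tool_rot: [-0.688, 0.157, -0.162, 0.69]
force: [0.9, -1.7, -0.6]
gripper_width: 0.127
```

```bash
python3 m.py; python3 jig.py | head -1
```

```text
t 15.68 F [ 0.3 -1.3 -1.1] Mz [0.314 0.301 0.277] mean 0.297 yaw -22.05 rad -0.385 gw 0.128 j6 [0.308 0.308 0.288] pos [0.5275 0.304  0.0941]
wrist 14950 ((555.87451171875, 302.2921447753906), (83.65042877197266, 128.6260528564453), 86.23751068115234) [[489.0, 265.0], [617.0, 256.0], [623.0, 340.0], [494.0, 348.0]]
```

The fourth stop has been worked. I'm dropping the squeeze to 20 N so the grip acts as a torque limiter (under 0.35 Nm), then opening.

>>> carry_out(deltas=[[0,-4,0,0,0,0,0],[0,-4,0,0,0,0,0],[0,-4,0,0,0,0,0],[0,-4,0,0,0,0,0],[0,-4,0,0,0,0,0]], squeeze=20)

```text
t: 16.2
position: [0.5274, 0.304, 0.0941]
tool_rot: [-0.706, 0.032, -0.036, 0.707]
force: [-0.5, -1.4, -1.2]
gripper_width: 0.128
```

>>> carry_out(deltas=[[0,-2,0,0,0,0,0],[0,-2,0,0,0,0,0],[0,0,0,0,0,0,0]])

```text
t: 16.45
position: [0.5274, 0.3039, 0.0941]
tool_rot: [-0.706, 0.005, -0.009, 0.708]
force: [-0.6, -1.0, -1.5]
gripper_width: 0.128
```

```bash
python3 m.py
```

```text
t 16.6 F [-0.  -0.6 -1. ] Mz [ 0.016  0.032 -0.003] mean 0.015 yaw 2.74 rad 0.048 gw 0.125 j6 [-0.445 -0.188 -0.024] pos [0.5274 0.304  0.0941]
```

>>> carry_out(deltas=[[0,-1.5,0,0,0,0,0],[0,-1.5,0,0,0,0,0],[0,0,0,0,0,0,0]])

```text
t: 16.85
position: [0.5274, 0.3039, 0.0941]
tool_rot: [-0.706, -0.013, 0.009, 0.708]
force: [0.4, -1.5, -1.2]
gripper_width: 0.124
```

```bash
python3 m.py
```

```text
t 17.0 F [ 0.2 -1.7 -1.1] Mz [-0.066  0.054  0.014] mean 0.001 yaw 5.73 rad 0.1 gw 0.122 j6 [-0.256 -0.112 -0.006] pos [0.5274 0.3039 0.0941]
```

>>> carry_out(deltas=[[0,-2,0,0,0,0,0],[0,-2,0,0,0,0,0],[0,0,0,0,0,0,0]])

```text
t: 17.25
position: [0.5274, 0.3039, 0.0941]
tool_rot: [-0.706, -0.038, 0.033, 0.707]
force: [-0.4, -0.6, -1.3]
gripper_width: 0.127
```

```bash
python3 m.py
```

```text
t 17.4 F [ 0.4 -0.8 -1.3] Mz [ 0.073 -0.006  0.009] mean 0.025 yaw 9.63 rad 0.168 gw 0.126 j6 [-0.394 -0.136 -0.005] pos [0.5274 0.3039 0.0941]
```

Running free. Continuing in larger arcs.

>>> carry_out(deltas=[[0,-2.5,0,0,0,0,0],[0,-2.5,0,0,0,0,0],[0,-2.5,0,0,0,0,0],[0,0,0,0,0,0,0]])

```text
t: 17.73
position: [0.5274, 0.3039, 0.0941]
tool_rot: [-0.702, -0.083, 0.079, 0.703]
force: [0.2, -1.0, -1.6]
gripper_width: 0.125
```

```bash
python3 m.py
```

```text
t 17.88 F [-0.1 -0.7 -0.8] Mz [0.011 0.084 0.031] mean 0.042 yaw 16.98 rad 0.296 gw 0.131 j6 [-0.545 -0.185 -0.021] pos [0.5274 0.3039 0.0941]
```

>>> carry_out(deltas=[[0,-3,0,0,0,0,0],[0,-3,0,0,0,0,0],[0,-3,0,0,0,0,0],[0,0,0,0,0,0,0]])

```text
t: 18.22
position: [0.5274, 0.3039, 0.0941]
tool_rot: [-0.694, -0.137, 0.132, 0.695]
force: [-0.0, -0.4, -0.8]
gripper_width: 0.127
```

```bash
python3 m.py
```

```text
t 18.37 F [ 0.3 -0.9 -1.4] Mz [ 0.075  0.056 -0.003] mean 0.043 yaw 25.75 rad 0.449 gw 0.127 j6 [-0.669 -0.224 -0.036] pos [0.5274 0.3039 0.0941]
```

>>> carry_out(deltas=[[0,-3.5,0,0,0,0,0],[0,-3.5,0,0,0,0,0],[0,-3.5,0,0,0,0,0],[0,-3.5,0,0,0,0,0],[0,-3.5,0,0,0,0,0]])

```text
t: 18.78
position: [0.5274, 0.3039, 0.0941]
tool_rot: [-0.666, -0.239, 0.235, 0.666]
force: [-0.2, -0.8, -1.6]
gripper_width: 0.123
```

>>> carry_out(deltas=[[0,-3.5,0,0,0,0,0],[0,-3.5,0,0,0,0,0],[0,-3.5,0,0,0,0,0],[0,-3.5,0,0,0,0,0],[0,0,0,0,0,0,0]])

```text
t: 19.2
position: [0.5274, 0.3038, 0.0941]
tool_rot: [0.632, 0.32, -0.316, -0.632]
force: [0.6, -0.8, -0.7]
gripper_width: 0.12
```

```bash
python3 m.py; python3 jig.py | head -1
```

```text
t 19.35 F [-0.1 -1.  -1.1] Mz [0.077 0.051 0.009] mean 0.046 yaw 57.23 rad 0.999 gw 0.131 j6 [-0.799 -0.277 -0.054] pos [0.5274 0.3038 0.0941]
wrist 23623 ((576.7734985351562, 300.23455810546875), (83.55631256103516, 169.57383728027344), 86.03303527832031) [[489.0, 264.0], [658.0, 253.0], [664.0, 336.0], [495.0, 348.0]]
```

Knob is at 1.0 rad and the jig is unmoved. Its full outline is centred at (0.577,0.300) with yaw -4°. Releasing and rising.

>>> carry_out(deltas=[[0,0,0,0,0,0,0.4],[0,0,0,0,0,0,0.5],[0,0,0,0,-0.01,0,0.5],[0,0,0,0,-0.03,0,0.5],[0,0,0,0,-0.03,0,0.5]])

```text
t: 19.87
position: [0.525, 0.3029, 0.1616]
tool_rot: [0.633, 0.315, -0.317, -0.633]
force: [0.9, 0.0, 0.5]
gripper_width: 0.498
```

>>> carry_out(deltas=[[0,7,0,0,-0.03,0,0.6],[0,7,0,0,0,0,0.6],[0,7,0,0,0,0,0.6],[0,7,0,0,0,0,0.6],[0,7,0,0,0,0,0.6]])

```text
t: 20.28
position: [0.527, 0.3044, 0.2068]
tool_rot: [-0.698, -0.111, 0.102, 0.7]
force: [0.2, -0.2, 0.3]
gripper_width: 0.602
```

>>> carry_out(deltas=[[0,7,0,0,0,0,0.6],[0,7,0,0,0,0,0.6],[0,7,0,0,0,0,0.6],[0,7,0,0,0,0,0.6],[0,7,0,0,0,0,0.6]])

```text
t: 20.7
position: [0.5274, 0.3049, 0.213]
tool_rot: [-0.694, 0.108, -0.119, 0.702]
force: [0.0, 0.4, 0.2]
gripper_width: 0.597
```

>>> carry_out(deltas=[[0,7,0,0,0,0,0.6],[0,7,0,0,0,0,0.6],[0,7,0,0,0,0,0.6],[0,7,0,0,0,0,0.6],[0,7,0,0,0,0,0.6]])

```text
t: 21.12
position: [0.5275, 0.3053, 0.2187]
tool_rot: [-0.622, 0.317, -0.328, 0.636]
force: [0.4, -0.9, -0.9]
gripper_width: 0.602
```

>>> carry_out(deltas=[[0,7,0,0,0,0,0.6],[0,7,0,0,0,0,0.6],[0,7,0,0,0,0,0.6],[0,7,0,0,0,0,0.6],[0,5,0,0,0,0,0.6]])

```text
t: 21.53
position: [0.5276, 0.3058, 0.2243]
tool_rot: [-0.498, 0.489, -0.496, 0.517]
force: [0.9, 0.6, -0.3]
gripper_width: 0.599
```

```bash
python3 go.py .6267 .297 .17 -4; cat > g.py <<'E'
from h import *
import sys
c=cap('wrist'); W=cloud(c); z=W[...,2]; J=np.array([.5768,.3002]); a=np.radians(-4)
D=W[...,:2]-J; L=np.stack([D[...,0]*np.cos(a)+D[...,1]*np.sin(a),-D[...,0]*np.sin(a)+D[...,1]*np.cos(a)],-1)
m=(z>.066)&(z<.0765)&(abs(L[...,0]-.05)<.03)&(abs(L[...,1])<.05)
mm=m&(abs(L[...,1])<.018)
print('gauge',m.sum(),cv2.minAreaRect((W[m][:,:2]*1000).astype(np.float32)),'mid local',np.median(L[mm],0),'x',np.percentile(L[mm][:,0],[2,98]),'world',np.median(W[mm],0))
save(c,sys.argv[1])
E
python3 g.py g1.png
```

```text
t 21.53 pos [0.5276 0.3058 0.2243] d [0.0123 0.0568 0.0973] w [-1.48  5.67 -0.77] F [ 0.87  0.56 -0.3 ] M [-0.056  0.021  0.049] gw 0.599 q [ 0.47  0.42  1.37 -0.    1.32  0.44]
gauge 1225 ((626.6870727539062, 297.5669250488281), (77.31300354003906, 24.247329711914062), 85.6595230102539) mid local [0.04796933 0.00030513] x [0.04342607 0.05517268] world [0.62461615 0.29714877 0.07317604]
```

>>> carry_out(deltas=[[-0.7,3,-0.4,0.004,0.019,0.033,0.6],[-0.7,2.7,-0.4,0.003,0.019,0.032,0.6],[0,0,0,0.003,0.016,0.03,0.6],[0,0,0,0,0,0,0.6]])

```text
t: 21.92
position: [0.626, 0.2946, 0.1752]
tool_rot: [0.48, -0.516, 0.518, -0.484]
force: [-0.7, -1.4, -0.2]
gripper_width: 0.597
```

```bash
python3 go.py .6265 .297 .1 -4;python3 g.py g1.png
```

```text
t 21.92 pos [0.626  0.2946 0.1752] d [-0.0022  0.0753 -0.0001] w [-0.33 -0.05 -0.14] F [-0.71 -1.43 -0.2 ] M [-0.021  0.016  0.02 ] gw 0.597 q [ 0.39  0.66  1.12 -0.    1.35  0.46]
gauge 1705 ((626.8452758789062, 297.82208251953125), (77.76541137695312, 23.07195281982422), 85.90471649169922) mid local [0.05003958 0.00060797] x [0.043851   0.05628927] world [0.62675496 0.29725699 0.07346059]
```

View pics/g1.png

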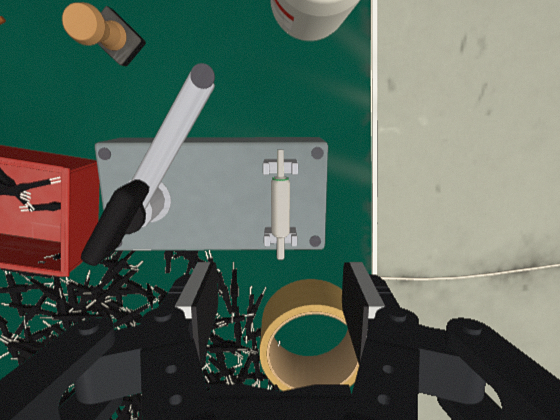

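The view shows the silver gauge at (281,207) with a thicker middle, centred between the fingers at u≈280. The clamp arm is swung clear to (202,75). Descending.

>>> carry_out(deltas=[[-0.3,0,0,-0.0025,0.03,0,0.5],[0,0,0,0,0.03,0,0.5],[0,0,0,0,0.03,0,0.45],[0,0,0,0,0.012,0,0.4],[0,0,0,0,0,0,0.4]])

```text
t: 22.38
position: [0.6256, 0.3008, 0.08]
tool_rot: [0.48, -0.514, 0.516, -0.489]
force: [0.3, 1.1, -0.4]
gripper_width: 0.397
```

```bash
python3 go.py .6268 .2974 .053 -4
```

```text
t 22.38 pos [0.6256 0.3008 0.08  ] d [0.0035 0.027  0.0011] w [-0.6   0.53 -0.48] F [ 0.27  1.12 -0.36] M [-0.023  0.062  0.005] gw 0.397 q [0.39 0.75 1.2  0.   1.17 0.45]
```

>>> carry_out(deltas=[[-0.6,0.5,-0.5,0.0035,0.01,0.0008,0.4],[0,0,0,0,0.01,0,0.35],[0,0,0,0,0.006,0,0.35],[0,0,0,0,0,0,0.35]])

```text
t: 22.72
position: [0.6276, 0.2984, 0.0585]
tool_rot: [0.481, -0.516, 0.518, -0.485]
force: [0.8, -0.4, 0.0]
gripper_width: 0.351
```

```bash
python3 go.py .6268 .2974 .053 -4; python3 - <<'E'
from h import *
c=cap('wrist'); save(c,'g2.png',(160,150,400,400),2.2)
E
```

```text
t 22.72 pos [0.6276 0.2984 0.0585] d [ 0.0011  0.0055 -0.0008] w [-0.31  0.13 -0.11] F [ 0.78 -0.42  0.01] M [-0.014  0.048  0.041] gw 0.351 q [ 0.39  0.78  1.2  -0.    1.15  0.46]
```

View pics/g2.png

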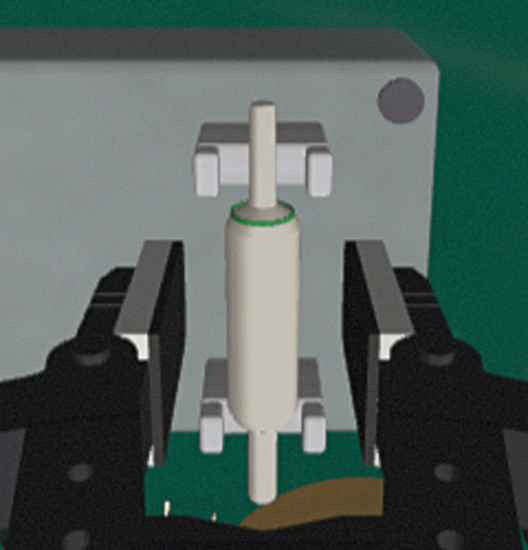

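The gauge (u≈263) is between the pads (mid≈264), with the saddles clear at both ends. Lowering a few millimetres, gripping, then lifting.

>>> carry_out(deltas=[[-0.3,0,0,0.001,0.005,-0.0005,0.28],[0,0,0,0,0.001,0,0.22],[0,0,0,0,0,0,0.17],[0,0,0,0,0,0,0],[0,0,0,0,0,0,0]], squeeze=30)

```text
t: 23.18
position: [0.6282, 0.2978, 0.0551]
tool_rot: [-0.481, 0.517, -0.516, 0.485]
force: [0.4, 0.5, 0.1]
gripper_width: 0.132
```

>>> carry_out(deltas=[[0,0,0,0,0,0,0],[0,0,0,0,0,0,0],[0,0,0,0,-0.006,0,0],[0,0,0,0,-0.015,0,0],[0,0,0,0,-0.025,0,0]])

```text
t: 23.6
position: [0.626, 0.2968, 0.0984]
tool_rot: [-0.484, 0.518, -0.515, 0.482]
force: [0.8, 0.2, -0.6]
gripper_width: 0.142
```

```bash
python3 go.py .6268 .2974 .18 -4; python3 jig.py|head -1
```

```text
t 23.6 pos [0.626  0.2968 0.0984] d [-0.0006 -0.0816  0.0004] w [ 0.25  0.14 -0.  ] F [ 0.82  0.22 -0.56] M [ 0.013 -0.035  0.054] gw 0.142 q [0.39 0.74 1.18 0.   1.23 0.46]
wrist 28653 ((576.9932250976562, 300.877685546875), (83.15165710449219, 169.62261962890625), 86.07745361328125) [[490.0, 265.0], [659.0, 254.0], [664.0, 337.0], [495.0, 348.0]]
```

Gauge is held (opening 12 mm) and the jig hasn't moved. Raising, moving over the bin and turning.

>>> carry_out(deltas=[[0,0,0,0,-0.03,0,0],[0,0,0,0,-0.03,0,0],[0,0,0,0,-0.02,-0.02,0],[0,0,0,0,0,-0.035,0],[0,0,0,0,0,-0.035,0]])

```text
t: 24.12
position: [0.5398, 0.3022, 0.1911]
tool_rot: [0.478, -0.517, 0.518, -0.486]
force: [-0.0, -0.0, -0.0]
gripper_width: 0.139
```

>>> carry_out(deltas=[[0,-6.5,0,0,0,-0.035,0],[0,-6.5,0,0.004,0,-0.035,0],[0,-6.5,0,0.008,0,-0.034,0],[0,-6.5,0,0.008,0,-0.02,0],[0,-6.5,0,0,0,0,0]])

```text
t: 24.53
position: [0.4104, 0.2723, 0.1942]
tool_rot: [-0.606, 0.352, -0.358, 0.617]
force: [0.1, -0.3, -0.6]
gripper_width: 0.137
```

>>> carry_out(deltas=[[0,-6.5,0,0,0,0,0],[0,-6.5,0,0,0,0,0],[0,-6.5,0,0,0,0,0],[0,-6.5,0,0,0,0,0],[0,-6.5,0,0,0,0,0]])

```text
t: 24.95
position: [0.409, 0.2721, 0.1997]
tool_rot: [-0.682, 0.152, -0.166, 0.696]
force: [-0.1, 0.4, -0.5]
gripper_width: 0.14
```

```bash
python3 go.py .414 .302 .15 75.3; cat > bin.py <<'E'
from h import *
for W in (np.load('ab.npz')['top'], cloud(cap('wrist'))):
    a=np.radians(-14.7); D=W[...,:2]-np.array([.414,.302]); lx=D[...,0]*np.cos(a)+D[...,1]*np.sin(a); ly=-D[...,0]*np.sin(a)+D[...,1]*np.cos(a); z=W[...,2]
    m=(abs(lx)<.07)&(abs(ly)<.05)&(z<.07)
    H=np.full((14,10),-1.)
    for i in range(14):
        for j in range(10):
            k=m&(lx>=.06-.01*i)&(lx<.07-.01*i)&(ly>=.04-.01*j)&(ly<.05-.01*j)
            if k.sum()>2: H[i,j]=np.percentile(z[k],85)*1000
    print('rows lx 65..-65, cols ly 45..-45'); print(H.round().astype(int))
E
python3 bin.py
```

```text
t 24.95 pos [0.409  0.2721 0.1997] d [-0.0093  0.0502  0.028 ] w [ -1.21 -11.31   0.94] F [-0.12  0.39 -0.47] M [ 0.028 -0.051 -0.019] gw 0.14 q [ 0.51  0.18  1.74  0.    1.19 -0.61]
rows lx 65..-65, cols ly 45..-45
[[ 3  2  2  1  3  1  2  2  9 12]
 [53 54 53 54 54 53 54 54 55 54]
 [54 34  5  4  7  6  5 10 50 52]
 [53 33  5  4 10  7  5  5 51 54]
 [53 39  5  5  7 11  5  5 51 52]
 [54 43  5 10  6 10  5  5 52 53]
 [54 47  5 16  9 10  5  4 10 53]
 [54 53  6 17 17 10  7  5  5 53]
 [ 3 45  4 10 26  6  5  4  6 50]
 [ 2 45  5 14 18  8  5  4  5 41]
 [ 2 36  8 14 15  9  5  4  4 36]
 [ 2 32  5 13 14  9  5  5  4 31]
 [ 3 26 21 20 21 21 20 20 22  9]
 [ 2  3  2  2  2  3  1  2  2  3]]
rows lx 65..-65, cols ly 45..-45
[[40 -1 -1 -1 -1 -1 -1 -1 -1  1]
 [53 53 53 53 53 53 53 50 -1  9]
 [53 52 52  5  9  4  4 48 -1 22]
 [53  4  4  4 10  4  6  4 53 53]
 [53  4  4  4  9 10  4  4 53 53]
 [53 23  4 10  4 10  4  4 53 53]
 [53 40  4 16  4 10  4  4 52 53]
 [54 42  4 19 19 10  4  4 53 53]
 [53 43  4 14 25  4  4  4 51 51]
 [49 41  8 15 26  5  4  4 44  2]
 [43 36  8 15 15  4  4  4 37  2]
 [35 31  4 14 14  4  4  4 28  3]
 [11 25 21 22 22 23 22 23 24 23]
 [ 1 11  2  2  2  2  2  1  1  1]]
```

```bash
python3 go.py .403 .2914 .10 75.3
```

```text
t 25.0 pos [0.4091 0.2721 0.1998] d [-0.0152  0.0999  0.0125] w [ -1.22 -10.78   0.96] F [ 0.39  0.38 -0.13] M [-0.011  0.049 -0.008] gw 0.142 q [ 0.51  0.18  1.74  0.    1.19 -0.61]
```

>>> carry_out(deltas=[[-0.6,-5.6,0.5,-0.006,0.025,0.01,0],[-0.6,-5.6,0.4,-0.006,0.03,0.009,0],[0,0,0,0,0.03,0,0],[0,0,0,0,0.015,0,0],[0,0,0,0,0,0,0]])

```text
t: 25.42
position: [0.4082, 0.2969, 0.1016]
tool_rot: [-0.699, 0.086, -0.092, 0.703]
force: [-0.1, 0.0, -1.0]
gripper_width: 0.135
```

```bash
python3 go.py .403 .2914 .06 75.3
```

```text
t 25.42 pos [0.4082 0.2969 0.1016] d [-0.004   0.0415 -0.0069] w [-0.38  0.26  0.44] F [-0.1   0.01 -1.05] M [ 0.038  0.045 -0.014] gw 0.135 q [ 0.56  0.35  1.79 -0.    1.   -0.76]
```

>>> carry_out(deltas=[[-0.4,0.3,0.4,-0.004,0.015,-0.007,0],[0,0,0,0,0.015,0,0],[0,0,0,0,0.012,0,0],[0,0,0,0,0,0,0]])

```text
t: 25.75
position: [0.4041, 0.2918, 0.0625]
tool_rot: [-0.7, 0.093, -0.096, 0.702]
force: [0.6, -0.5, -1.3]
gripper_width: 0.141
```

```bash
python3 go.py .403 .2914 .01 75.3; python3 - <<'E'
from h import *
c=cap('wrist'); save(c,'b1.png')
E
```

```text
t 25.75 pos [0.4041 0.2918 0.0625] d [-0.0011  0.0525 -0.0008] w [-0.16 -0.63  0.2 ] F [ 0.58 -0.54 -1.25] M [-0.017  0.048  0.023] gw 0.141 q [ 0.55  0.4   1.82 -0.    0.91 -0.75]
```

View pics/b1.png

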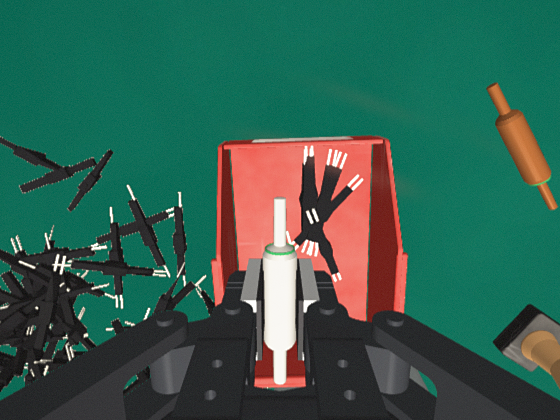

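The gauge is held along the bin above its clear right strip (280,290). The connectors sit at (320,215) and the left finger is inside the wall at u≈222. Lowering in steps while watching the force.

>>> carry_out(deltas=[[0,-0.6,0.2,-0.001,0.01,-0.0008,0],[0,0,0,0,0.01,0,0],[0,0,0,0,0.01,0,0],[0,0,0,0,0,0,0]])

```text
t: 26.13
position: [0.4055, 0.2929, 0.0354]
tool_rot: [-0.698, 0.089, -0.093, 0.704]
force: [0.1, 0.5, -1.9]
gripper_width: 0.142
```

```bash
python3 go.py .403 .2914 .01 75.3
```

```text
t 26.13 pos [0.4055 0.2929 0.0354] d [-0.0021  0.0253 -0.0023] w [-0.5  -0.12  0.31] F [ 0.13  0.48 -1.87] M [-0.027 -0.063 -0.013] gw 0.142 q [ 0.55  0.45  1.83  0.    0.85 -0.76]
```

>>> carry_out(deltas=[[-0.4,0,0.3,-0.002,0.009,-0.0015,0],[0,0,0,0,0.008,0,0],[0,0,0,0,0.005,0,0],[0,0,0,0,0,0,0]])

```text
t: 26.47
position: [0.4036, 0.2923, 0.0116]
tool_rot: [-0.701, 0.091, -0.092, 0.702]
force: [-1.6, -1.8, 9.4]
gripper_width: 0.138
```

```bash
python3 go.py .403 .2914 .01 75.3
```

```text
t 26.47 pos [0.4036 0.2923 0.0116] d [-0.0004  0.0016 -0.001 ] w [-0.11 -0.14  0.03] F [-1.56 -1.85  9.4 ] M [-0.413  0.39  -0.046] gw 0.138 q [ 0.55  0.49  1.84  0.    0.81 -0.76]
```

>>> carry_out(deltas=[[0,0,0,0,0,0,0.17],[0,0,0,0,0,0,0.2],[0,0,0,0,0,0,0.22],[0,0,0,0,-0.006,0,0.22],[0,0,0,0,-0.012,0,0.22]])

```text
t: 26.88
position: [0.4039, 0.2945, 0.0292]
tool_rot: [-0.699, 0.091, -0.092, 0.703]
force: [-0.0, -0.2, 0.9]
gripper_width: 0.225
```

>>> carry_out(deltas=[[0,0,0,0,-0.02,0,0.22],[0,0,0,0,-0.03,0,0.22],[0,0,0,0,-0.035,0,0.22],[0,0,0,0,-0.035,0,0.22],[0,0,0,0,-0.03,0,0.22]])

```text
t: 27.3
position: [0.4012, 0.2917, 0.1815]
tool_rot: [0.702, -0.094, 0.089, -0.7]
force: [0.8, -0.2, 0.3]
gripper_width: 0.224
```

```bash
python3 go.py .403 .2914 .2 75.3; python3 jig.py|head -1; python3 - <<'E'
from h import *
save(cap('wrist'),'end.png')
c=cap('top');W=cloud(c)
for n,(u,v) in dict(tape=(355,135),stamp=(223,183)).items(): print(n,W[v,u])
E
```

```text
t 27.3 pos [0.4012 0.2917 0.1815] d [ 0.0017 -0.0185  0.0001] w [ 0.22 -0.16 -0.39] F [ 0.79 -0.17  0.31] M [-0.032  0.011 -0.019] gw 0.224 q [ 0.55  0.23  1.73  0.    1.19 -0.76]
wrist 2438 ((533.5159912109375, 303.310791015625), (83.78759002685547, 84.67053985595703), 85.95579528808594) [[488.0, 265.0], [573.0, 259.0], [579.0, 342.0], [494.0, 348.0]]
tape [0.60498722 0.16017306 0.04362564]
stamp [0.50726121 0.41297813 0.06490065]
```

View pics/end.png

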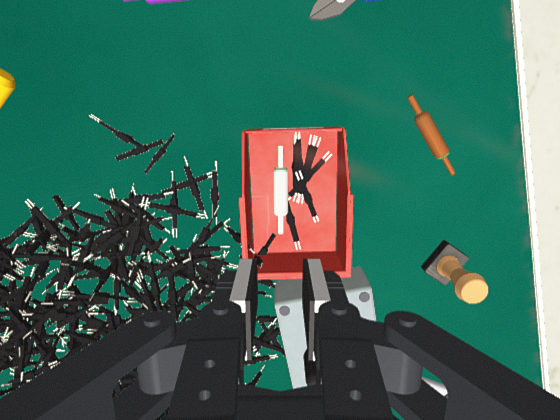

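The gauge lies lengthwise in the bin at (281,190), beside the connectors. I'll check that it's flat, then hand in.

```bash
python3 - <<'E'
from h import *
W=cloud(cap('wrist'))
for v in (150,160,175,190,205,220,230): print(v,W[v,281].round(4))
print(robot.job_done())
E
```

```text
150 [0.3676 0.3016 0.0117]
160 [0.3756 0.2994 0.0114]
175 [0.3871 0.2964 0.0158]
190 [0.3994 0.2932 0.016 ]
205 [0.4118 0.2899 0.0165]
220 [0.4258 0.2861 0.0125]
230 [0.4344 0.2839 0.0131]
the job is handed in; nothing more can be done
None
```

The job is done and handed in at about 27 s of the 72 s allowed.

- **Knob:** I rocked it through the four stops, at about 0.29, -0.24, 0.05 and -0.39 rad. The held torque was about 0.24–0.30 Nm each time, with a pause at each stop. It then ran free, and I swung it open to 1.0 rad.
- **Gauge:** I lifted the plain metal gauge from the cradle and released it lengthwise in the bin. The final depth readings show it lying flat on the floor, with the top of its body at 16 mm and its two ends level within about 2 mm.
- **Jig:** Its outline stayed within about 1 mm and 0.3° through the last full check, made just after the gauge was lifted.
- **Tape and stamp:** Spot depth readings agree with the start. The x and y values are within 1 mm; the tape's height reads 4 mm lower, which I take to be noise at its rim.
- **Unexpected contact:** The fingers met about 9 N on the bin floor or a connector just before release, well under the 40 N limit.
- **Uncertain:** The wrist moment reading carries about ±0.05 Nm of noise and friction offset, so the stop torques are only that exact.

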